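# Sweep tissue blocks home into the block reader

### The job

Pick up the straightedge pusher by its handle, gather the three tissue blocks with it into one row in front of the block reader, and push them together under its canopy until all three press lightly against the sprung stop hidden inside, feeling gently for it and holding about half a second. Then draw the pusher straight back and leave it standing on the bench clear of the mouth, with the blocks in an even row inside. Do not touch the blocks with the gripper or disturb the other things.

Things in the scene. Friction and masses are not known exactly. Their poses are not given: they have to be found in the camera images.
- reader: White bench instrument, fixed. Origin on the bench under the middle of its open mouth; x points into the mouth, z up. Canopy 110 mm deep, 262 mm wide (y), underside 26 mm and top 30 mm above the bench (front trim strip up to 34 mm); 242 mm clear between its side walls. Housing behind (x 110 to 260 mm) is 90 mm high.
- reader_mouth (a point): Middle of the mouth, 13 mm above the bench, reader axes. Hidden under the canopy, 40 to 75 mm behind this point (not reported), is a straight stop across x, 188 mm wide: three plungers 62 mm wide, faces in line, each giving at 0.8 N per mm over 14 mm of travel.
- reader_canopy (a point): Point on the canopy's top middle, 55 mm inside the mouth. How it feels: sliding the three blocks over the bench takes about 0.5 to 1 N; at the stop all three together push back at about 2.4 N per mm. Some 2 N a block (6 N on the pusher) is ample, over 10 N on one block is too much.
- block1_c (a point): Centre (6 mm above the bench) of a white tissue block 28 (x) by 40 (y) by 12 mm high, 40 g, lying flat, its x axis within 0.3 rad of the reader's x. All three are alike, about 56 mm apart across the mouth, 50 to 100 mm in front of it, staggered.
- block2_c (a point): Centre (6 mm above the bench) of a white tissue block 28 (x) by 40 (y) by 12 mm high, 40 g, lying flat, its x axis within 0.3 rad of the reader's x. All three are alike, about 56 mm apart across the mouth, 50 to 100 mm in front of it, staggered.
- block3_c (a point): Centre (6 mm above the bench) of a white tissue block 28 (x) by 40 (y) by 12 mm high, 40 g, lying flat, its x axis within 0.3 rad of the reader's x. All three are alike, about 56 mm apart across the mouth, 50 to 100 mm in front of it, staggered.
- pusher: Pusher, 160 g, standing loose on its flat underside. Origin on the underside below the handle axis; x forward (to the straightedge), y along the straightedge, z up. Foot plate 50 mm wide (y), 4 mm thick, from x = -30 to 80 mm. Handle: upright black post 24 by 24 mm, sides along x and y, top 80 mm up. Centre of mass about 35 mm ahead of the handle: grip with 40 N or more.
- pusher_edge (a point): Middle of the straightedge's front face: 85 mm ahead of the handle axis, 8 mm above the underside. The straightedge is a dark steel bar 200 mm long (y), 6 mm thick, 16 mm high from the underside. While pushing, keep the underside 1 to 2 mm off the bench.
- pusher_grip (a point): Point on the pusher's handle axis 55 mm above its underside, where to grip from above (fingers closing along the pusher's x or y). Same axes as the pusher.
- pot: Bystander: lidded specimen pot, 60 mm across, 75 mm high; origin centre of underside. Leave alone.
- slide_bin: Bystander: white open bin 100 by 85 by 55 mm with slides; origin centre of underside. Leave alone.
Things that resemble listed ones, but are neither listed nor needed, are in the scene too. Of the things that look like the pusher, the middle-sized one is meant.

How it is judged:
On the way, in this order (a step that is already met when the one before it is completed fails the run):
1. the three blocks lie in one row against the straightedge of the held pusher, before their middles pass the reader's mouth (contact force between the fingers and pusher above 1 N and x of block1_c in the frame of pusher between 0.09 and 0.106 m and x of block2_c in the frame of pusher between 0.09 and 0.106 m and x of block3_c in the frame of pusher between 0.09 and 0.106 m and x of each of block1_c, block2_c, block3_c in the frame of reader below 0 m), for 0.05 s.
2. the held pusher presses all three blocks together against the sprung stop, at least 0.8 N on each (contact force between the fingers and pusher above 1 N and x of block1_c in the frame of pusher between 0.09 and 0.106 m and x of block2_c in the frame of pusher between 0.09 and 0.106 m and x of block3_c in the frame of pusher between 0.09 and 0.106 m and contact force between each of block1, block2, block3 and reader above 0.8 N), for 0.2 s.
At the end, for the whole second after the job is handed in: Blocks flat, at rest, middles 14 mm or more inside the mouth and within 100 mm of its centre line, square within 0.1 rad, each within 8 mm of level with its neighbour; pusher released, upright on the bench, its edge 10 mm or more in front of the mouth (x of each of block1_c, block2_c, block3_c in the frame of reader above 0.014 m and y of block1_c in the frame of reader between -0.1 and 0.1 m and height (world z) of each of block1_c, block2_c, block3_c below 0.009 m and angle between each of block1_c, block2_c, block3_c's own z axis and vertical below 0.1 rad and angle between the x axis of each of block1_c, block2_c, block3_c and the x axis of reader, either way round below 0.1 rad and linear speed of each of block1, block2, block3, pusher below 0.01 m/s and y of block2_c in the frame of reader between -0.1 and 0.1 m and y of block3_c in the frame of reader between -0.1 and 0.1 m and x of block2_c in the frame of block1_c between -0.008 and 0.008 m and x of block3_c in the frame of block2_c between -0.008 and 0.008 m and x of pusher in the frame of reader below -0.095 m and height (world z) of pusher_grip below 0.058 m and angle between pusher_grip's own z axis and vertical below 0.08 rad); the robot touches nothing.
It fails at once if the gripper or arm pushes a block itself (contact force between any of the arm, the fingers and block1 above 0.5 N or contact force between any of the arm, the fingers and block2 above 0.5 N or contact force between any of the arm, the fingers and block3 above 0.5 N).
It fails at once if a block is pressed against the reader with more than 10 N (contact force between any of block1, block2, block3 and reader above 10 N).
It fails at once if a bystander is moved more than 20 mm (distance of any of pot, slide_bin from where it was at the start of the episode above 0.02 m).
It also fails if it takes over 51 s, if anything falls off the work surface, if the arm or the gripper's body presses on something with over 40 N, if the wrist force passes 120 N, or if a joint passes its speed limit or range.

### The arm

A 6-joint arm with a two-finger parallel gripper is mounted at the origin on the work surface. World frame = base frame: x ahead of the robot, y to its left, z up, the work surface at z = 0. Lengths are in m, angles in rad, forces in N, time in s.
With the tool pointing down it reaches from about 0.3 to 0.775 m from the base axis. Payload 14.6 kg.
Tool frame: the origin (TCP) lies at the very end of the fingers, on their centre line; the grasp point (between the pads) lies 19 mm behind it; z points along the fingers, y is the line along which they close (so a half turn about z gives the same grasp; the last joint's range is limited). The gripper opens to 94 mm and grips with 3 to 60 N. Pads are 16 mm wide; open, the fingers measure 119 mm over their backs; the gripper's body (75 mm by 177 mm) begins 78 mm behind the grasp point.
Start: joints at [1.117, 0.3, 1.521, -0, 1.321, -0.067], TCP at [0.207, 0.509, 0.205] pointing down, gripper open.
Joint ranges: [-3.03, 3.03], [-0.79, 2.21], [0.23, 2.52], [-1.04, 4.18], [0, 3.07], [-2.55, 2.55]. Speed limits (rad/s): [2.22, 2.22, 2.57, 3.14, 3.14, 3.14].

### API

Orientations are given as a unit quaternion [x, y, z, w].
In Python, from plant import ctrl gives the robot as it stands.
- The arm moves only by the tool drive_tool, never from a script. Its argument "deltas" is a list of rows, each a list of 3 entries, a list of its own where there are three numbers: the finger opening in mm, from 0 to 94, then the shift along the tool's x, y, z in mm, then the turn, a rotation vector about the tool's x, y, z in rad. In form: [[claw, [tx, ty, tz], [wx, wy, wz]], ...]. A call has 1 to 12 rows; each row shifts and turns the commanded pose from where the row before left it, along the tool's axes as they then stand; what a row does not reach is not made up. A row lasts 1/8 s, in which the tool goes at most 62.5 mm and 10.7 degrees, less where a joint would pass 70% of its speed; a pose out of reach is approached as far as the arm can. A call with a gripper value outside its range is refused whole. The fingers move at their own pace and stop on an object; "newtons" is the grip in N (left out, the last holds). Time passes only in rows, so rows that do not move let the fingers close. It gives the time, the measured TCP pose, the force, the opening and the grip force at its end, in the units of the state.
- ctrl.sense(): the state, without advancing time (a new reading comes with each control period).
- ctrl.snapshot(name): name is "scene" or "side" or "wrist"; returns the picture (420x560x3 uint8, red, green, blue); there is no depth.
- ctrl.camera_info(name): a dict with "vertical_fov" (degrees; the focal length in pixels is half the picture's height over the tangent of half this angle, whatever the lens; pixels are square), "cx", "cy" (the principal point, pixels), "cam_to_world" (4x4, takes a point from camera to world coordinates). Camera axes: x right, y down, z forward; pixel columns grow to the right and rows downward; lengths in m; the calibration is good to about 2 mm. A picture is of the moment at which its call begins: read the wrist's pose just before it. camera_info takes no time and is no camera call; for the wrist camera it gives the pose at the moment of the call.
- ctrl.job_done(): hands the job in; it is judged then, once.
Trained networks look in the newest picture that a camera, given by its name, has taken for a name from the list of things; names that differ only in an ending like _2 or _b are one class to them, and where a whole thing is asked for, a point or a joint stands for the part that bears it (a point fixed in the world has none). Each returns a list of dicts, best first, with "p" (0 to 1); they miss things now and then, are a little off and sometimes report something else, mostly with a low value. They report only what shows in the picture. A call takes as long as a camera call. They do not tell look-alikes from the thing itself.
- ctrl.outline_of(camera, thing): "region" (420x560 bool, what is visible of it) and "location" ([row, column] in pixels, amid what is visible of it).
The state is a dict: "time_s": time; "qpos": joint angles; "qvel": joint speeds; "joint_efforts": joint torques, N m; "position": TCP position; "tool_rot": TCP orientation; "contact_force": force on the tool from outside, world axes, zero at the start; "torque": the same for the moment, N m; "finger_gap": opening from 0.0 (shut) to 1.0 (fully open); "finger_force": force on a finger pad.
Only numpy, scipy, OpenCV 4.12 (cv2) and the standard library are available. Lean on these libraries where they do the work, as an engineer would, in place of code of your own. Each camera call takes 0.05 s, during which the arm holds its last target. There are 200 camera calls.

## Working session

There is one attempt and no reset: what is moved stays moved. The work goes in short steps, Python scripts to look and compute and a tool call to move; the robot and the scene stay as the last step left them, time stands still between calls to the robot, and variables do not carry over. Pictures are saved under pics/ and viewed, at most 10 in all, crops included, and the job is handed in when it is done.

Besides the shell and the picture viewer there is one more tool, called after ">>>" as name(argument=value, ...), one argument or row to a line, values as JSON. drive_tool: Moves the arm, as the interface text tells. Its arguments: {"type":"object","properties":{"deltas":{"type":"array","items":{"type":"array"}},"newtons":{"type":"number"}},"required":["deltas"]}

```bash
mkdir -p pics; ls
cat > h.py <<'E'
import numpy as np, cv2
from plant import ctrl
from scipy.spatial.transform import Rotation as R
def snap(n,f=None):
    im=ctrl.snapshot(n)
    if f: cv2.imwrite('pics/'+f,im[:,:,::-1])
    return im
def ground(cam,px,z=0.0):
    """px: Nx2 (col,row) -> world points on plane z"""
    c=ctrl.camera_info(cam); f=210/np.tan(np.radians(c['vertical_fov'])/2)
    px=np.atleast_2d(np.array(px,float)); T=np.array(c['cam_to_world'])
    d=np.c_[(px[:,0]-c['cx'])/f,(px[:,1]-c['cy'])/f,np.ones(len(px))]@T[:3,:3].T
    s=(z-T[2,3])/d[:,2]
    return T[:3,3]+d*s[:,None]
def proj(cam,P):
    c=ctrl.camera_info(cam); f=210/np.tan(np.radians(c['vertical_fov'])/2)
    T=np.linalg.inv(np.array(c['cam_to_world'])); q=np.atleast_2d(P)@T[:3,:3].T+T[:3,3]
    return np.c_[f*q[:,0]/q[:,2]+c['cx'],f*q[:,1]/q[:,2]+c['cy']]
E
python3 - <<'E'
from h import *
s=ctrl.sense();print(s)
for n in('scene','side','wrist'):
    snap(n,n+'0.png');c=ctrl.camera_info(n);print(n,c['vertical_fov'],c['cx'],c['cy'],np.round(c['cam_to_world'],3).tolist())
for n in('scene','side'):
  for t in('reader','block1_c','pusher','pusher_edge','pusher_grip','pot','slide_bin'):
    for o in ctrl.outline_of(n,t):
        r,cc=np.nonzero(o['region']);print(n,t,round(o['p'],2),np.round(o['location']),len(r),(cc.min(),cc.max(),r.min(),r.max()) if len(r) else '')
E
```

```text
pics
{'time_s': 0.0, 'qpos': array([ 1.11739334e+00,  3.00480411e-01,  1.52158094e+00,  4.53951299e-05,
        1.32066517e+00, -6.65760955e-02]), 'qvel': array([ 0.0015797 ,  0.00051396, -0.00057309, -0.00020315,  0.00068107,
        0.00122715]), 'joint_efforts': array([-1.97250342e-04, -5.31815171e+01, -3.52735591e+01,  7.08271447e-02,
        2.44565407e-02, -3.11419490e-05]), 'position': array([0.20735681, 0.50914128, 0.20488127]), 'tool_rot': array([ 1.92215301e-01,  9.81352616e-01, -5.42230159e-04, -1.66991514e-04]), 'contact_force': array([0.21203887, 0.16763046, 0.52802439]), 'torque': array([-0.05604091,  0.06395246, -0.00828604]), 'finger_force': 0.0, 'finger_gap': 0.9975367004138873}
scene 42.14757873647853 271.63399319696055 207.49385705479236 [[0.458, 0.652, -0.604, 1.298], [0.889, -0.339, 0.308, -0.495], [-0.004, -0.678, -0.735, 0.959], [0.0, 0.0, 0.0, 1.0]]
side 55.8699024612566 273.6136683271143 215.99789254851024 [[-1.0, -0.003, 0.017, 0.541], [-0.016, 0.517, -0.856, 0.589], [-0.006, -0.856, -0.517, 0.514], [0.0, 0.0, 0.0, 1.0]]
wrist 71.14889036102016 280.535334217
[... 2163 characters left out ...]
177), np.int64(208))
side pusher_edge 0.77 [206. 268.] 1004 (np.int64(232), np.int64(310), np.int64(169), np.int64(216))
side pusher_grip 0.91 [207. 266.] 1132 (np.int64(232), np.int64(310), np.int64(169), np.int64(215))
side pusher_grip 0.88 [196. 191.] 460 (np.int64(170), np.int64(218), np.int64(176), np.int64(207))
side pusher_grip 0.79 [216. 374.] 1988 (np.int64(340), np.int64(428), np.int64(174), np.int64(259))
side pot 0.85 [159. 252.] 509 (np.int64(246), np.int64(265), np.int64(148), np.int64(177))
side pot 0.25 [205. 268.] 1103 (np.int64(232), np.int64(310), np.int64(170), np.int64(216))
side slide_bin 0.93 [177. 336.] 1136 (np.int64(317), np.int64(356), np.int64(161), np.int64(192))
```

View pics/scene0.png

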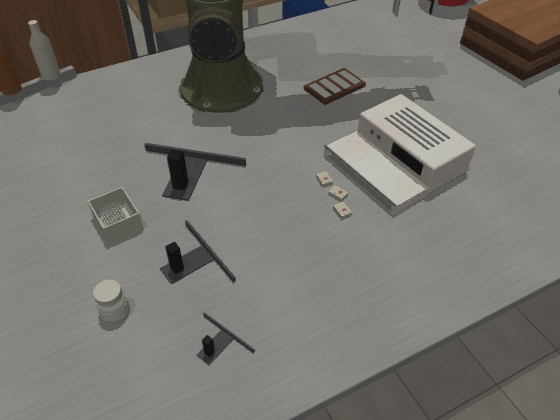

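View pics/side0.png

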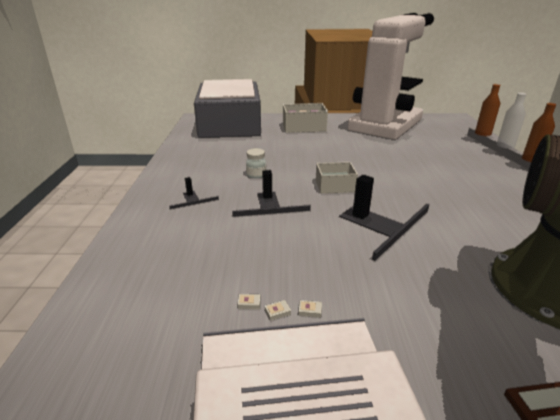

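Scene view: the three look-alike pushers have their posts at (178,168) large, (174,257) middle and (208,345) small. The reader is at (398,150), the blocks at (325,179), (338,193) and (342,211), the pot at (111,300) and the bin at (116,213). Side view: middle pusher at (268,200), blocks at (249,300), (278,310) and (311,308), reader at the bottom. Next I'll fit the poses.

```bash
cat >> h.py <<'E'
from scipy.optimize import minimize
def box(x0,x1,y0,y1,z0,z1): return np.array([[x,y,z] for x in(x0,x1) for y in(y0,y1) for z in(z0,z1)])
PUSH=[box(-.03,.08,-.025,.025,0,.004),box(-.012,.012,-.012,.012,0,.08),box(.079,.085,-.1,.1,0,.016)]
READ=[box(0,.11,-.131,.131,0,.03),box(.11,.26,-.131,.131,0,.09),box(0,.004,-.131,.131,.03,.034)]
BLK=[box(-.014,.014,-.02,.02,0,.012)]
def place(parts,p): 
    c,s=np.cos(p[2]),np.sin(p[2]); M=np.array([[c,-s,0],[s,c,0],[0,0,1]])
    return [P@M.T+[p[0],p[1],p[3] if len(p)>3 else 0] for P in parts]
def render(cam,parts,p,k=4):
    m=np.zeros((420*k,560*k),np.uint8)
    for P in place(parts,p):
        q=(proj(cam,P)+.5)*k
        cv2.fillConvexPoly(m,cv2.convexHull(q.astype(np.float32)).astype(np.int32),1)
    return cv2.resize(m.astype(np.float32),(560,420),interpolation=cv2.INTER_AREA)
def fit(masks,parts,p0,bias=False):
    def cost(v):
        c=0
        for cam,m in masks.items():
            r=render(cam,parts,v); c+=1-np.minimum(r,m).sum()/np.maximum(r,m).sum()
        return c
    best=None
    S=np.array([[0,0,0],[.02,0,0],[0,.02,0],[0,0,.15]])
    for k in range(2):
        r=minimize(cost,p0,method='Nelder-Mead',options=dict(initial_simplex=np.array(p0)+S/(1+3*k),xatol=1e-4,fatol=1e-4)); p0=r.x
    return r.x,r.fun/len(masks)
E
python3 - <<'E'
from h import *
im={n:cv2.imread(f'pics/{n}0.png') for n in('scene','side')}
snap('wrist','wrist1.png')
for t in('block1_c','reader','pusher'):
    for o in ctrl.outline_of('wrist',t):
        r,cc=np.nonzero(o['region']);print('wrist',t,round(o['p'],2),np.round(o['location']),(cc.min(),cc.max(),r.min(),r.max()))
def pick(cam,t,loc):
    ctrl.snapshot(cam);L=ctrl.outline_of(cam,t)
    L=[o for o in L if np.hypot(*(np.array(o['location'])-loc))<25]
    return L[0]['region'].astype(np.float32) if L else None
print('grip guess',ground('scene',[[174,243]],.08),ground('side',[[267,172]],.08))
def th(cam,b,lo,hi):
    g=cv2.cvtColor(im[cam],cv2.COLOR_BGR2GRAY);m=np.zeros(g.shape,np.float32);a,bb,c,d=b
    m[c:d,a:bb]=(g[c:d,a:bb]>=lo)&(g[c:d,a:bb]<=hi);return m
pm={'scene':pick('scene','pusher',(259,188)),'side':pick('side','pusher',(206,267))}
g0=ground('scene',[[174,243]],.08)[0]
e=ground('scene',[[210,250]],.008)[0]; y0=np.arctan2(*(e-g0)[[1,0]])
for nm,ms in(('net',pm),('thr',{'scene':th('scene',(155,240,215,290),0,75),'side':th('side',(225,320,165,222),0,75)})):
  for c in({'scene','side'},{'scene'},{'side'}):
    ms2={k:ms[k] for k in c if ms.get(k) is not None}
    if ms2: print('pusher',nm,list(c),fit(ms2,PUSH,[g0[0],g0[1],y0]))
rm={'scene':pick('scene','reader',(149,398))}
a,b=ground('scene',[[326,152],[390,203]],.034)
print('reader front ends',a,b,np.linalg.norm(a-b))
m=(a+b)/2; yaw=np.arctan2(*(b-a)[[1,0]])+np.pi/2
print(fit(rm,READ,[m[0],m[1],yaw]))
a2,b2=ground('side',[[203,334],[365,322]],.034);print('side ends',a2,b2,np.linalg.norm(a2-b2))
for cam,L in(('scene',[(325,179),(338,193),(342,211)]),('side',[(249,300),(278,310),(311,308)])):
    print(cam,ground(cam,L,.008).round(4).tolist())
for cam,L,z in(('scene',[(108,288),(116,200)],.07),('side',[(256,153),(336,167)],.065)): print('pot,bin',ground(cam,L,z).round(3).tolist())
E
```

```text
wrist reader 0.63 [373. 209.] (np.int64(141), np.int64(277), np.int64(347), np.int64(395))
grip guess [[ 0.57109684 -0.35150586  0.08      ]] [[ 0.57666517 -0.35087028  0.08      ]]
pusher net ['side', 'scene'] (array([ 0.57809924, -0.35921558,  1.7323245 ]), np.float64(0.09635895490646362))
pusher net ['scene'] (array([ 0.57728959, -0.35875602,  1.73114054]), np.float64(0.087272047996521))
pusher net ['side'] (array([ 0.57768144, -0.360409  ,  1.72928955]), np.float64(0.0982174277305603))
pusher thr ['side', 'scene'] (array([ 0.578151  , -0.35871395,  1.73058148]), np.float64(0.1349325180053711))Traceback (most recent call last):
  File "<stdin>", line 21, in <module>
  File "h.py", line 42, in fit
    r=minimize(cost,p0,method='Nelder-Mead',options=dict(initial_simplex=np.array(p0)+S/(1+3*k),xatol=1e-4,fatol=1e-4)); p0=r.x
    res = _minimize_neldermead(fun, x0, args, callback, bounds=bounds,
                               **options)
    fxr = func(xr)
    fx = function(np.copy(x), *(wrapper_args + args))
  File "h.py", line 37, in cost
    r=render(cam,parts,v); c+=1-np.minimum(r,m).sum()/np.maximum(r,m).sum()
  File "h.py", line 30, in render
    q=(proj(cam,P)+.5)*k
       ~~~~^^^^^^^
  File "h.py", line 16, in proj
    c=ctrl.camera_info(cam); f=210/np.tan(np.radians(c['vertical_fov'])/2)
ValueError: time passes only in moves, steps and waits
```

View pics/wrist0.png

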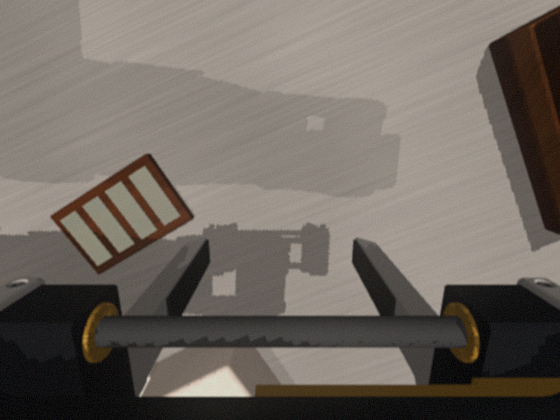

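The wrist view shows only a slide tray at (120,215), with part of the reader at the bottom edge. The middle pusher fits at about (0.578, -0.359), yaw 1.731. I'll cache the camera info and fit the reader and blocks.

```bash
sed -i "s/ctrl.camera_info(cam)/cinfo(cam)/" h.py
cat >> h.py <<'E'
import pickle,os
_C={}
def cinfo(cam):
    if cam=='wrist':
        if cam not in _C: _C[cam]=ctrl.camera_info(cam)
        return _C[cam]
    if cam not in _C:
        f=cam+'.pkl'
        if not os.path.exists(f): pickle.dump(ctrl.camera_info(cam),open(f,'wb'))
        _C[cam]=pickle.load(open(f,'rb'))
    return _C[cam]
E
python3 - <<'E'
from h import *
im={n:cv2.imread(f'pics/{n}0.png') for n in('scene','side')}
ctrl.snapshot('scene');L=ctrl.outline_of('scene','reader')
L=[o for o in L if np.hypot(*(np.array(o['location'])-(149,398)))<25]
ctrl.snapshot('side');L2=ctrl.outline_of('side','reader')
L2=[o for o in L2 if np.hypot(*(np.array(o['location'])-(378,303)))<25]
a,b=ground('scene',[[326,152],[390,203]],.034)
print('reader front ends',a,b,np.linalg.norm(a-b))
a2,b2=ground('side',[[203,334],[365,322]],.034);print('side ends',a2,b2,np.linalg.norm(a2-b2))
m=(a+b)/2; yaw=np.arctan2(*(b-a)[[1,0]])+np.pi/2; 
ms={}
if L: ms['scene']=L[0]['region'].astype(np.float32)
if L2: ms['side']=L2[0]['region'].astype(np.float32)
for c in({'scene','side'},{'scene'},{'side'}):
    mm={k:ms[k] for k in c if k in ms}
    if mm: print('reader',list(c),fit(mm,READ,[m[0],m[1],yaw]))
for cam,P in(('scene',[(325,179),(338,193),(342,211)]),('side',[(249,300),(278,310),(311,308)])):
    print(cam,ground(cam,P,.008).round(4).tolist())
for cam,P,z in(('scene',[(108,288),(116,200)],.07),('side',[(256,153),(336,167)],.065)): print('pot,bin',ground(cam,P,z).round(3).tolist())
s=ctrl.sense();w=ctrl.camera_info('wrist')['cam_to_world']
T=np.eye(4);T[:3,:3]=R.from_quat(s['tool_rot']).as_matrix();T[:3,3]=s['position']
print(np.round(np.linalg.inv(T)@np.array(w),4).tolist(),s['time_s'],np.round(T,3).tolist())
E
```

```text
reader front ends [0.43046826 0.10419198 0.034     ] [0.65191779 0.1437457  0.034     ] 0.22495419457183893
side ends [0.66264739 0.15368159 0.034     ] [0.40386141 0.12579703 0.034     ] 0.26028394004045785
reader ['side', 'scene'] (array([0.533443  , 0.13183184, 1.69829947]), np.float64(0.047341614961624146))
reader ['scene'] (array([0.53317815, 0.13424323, 1.71809054]), np.float64(0.07624351978302002))
reader ['side'] (array([0.53382536, 0.13215404, 1.70002244]), np.float64(0.015082955360412598))
scene [[0.4917, 0.0664, 0.008], [0.5481, 0.0693, 0.008], [0.6028, 0.0461, 0.008]]
side [[0.5985, 0.0487, 0.008], [0.5453, 0.0737, 0.008], [0.4865, 0.0681, 0.008]]
pot,bin [[0.61, -0.504, 0.07], [0.385, -0.422, 0.07]]
pot,bin [[0.615, -0.518, 0.065], [0.389, -0.416, 0.065]]
[[0.0003, -0.9647, -0.2635, 0.0778], [1.0, 0.0003, -0.0001, 0.0], [0.0002, -0.2635, 0.9647, -0.1779], [0.0, 0.0, 0.0, 1.0]] 1.45 [[-0.926, 0.377, 0.0, 0.207], [0.377, 0.926, 0.0, 0.509], [-0.0, 0.0, -1.0, 0.205], [0.0, 0.0, 0.0, 1.0]]
```

```bash
cat >> h.py <<'E'
def ry(yaw): # tool pointing down, tool y at world angle yaw
    y=np.array([np.cos(yaw),np.sin(yaw),0]);z=np.array([0,0,-1.]);return np.c_[np.cross(y,z),y,z]
def plan(pos,yaw,n,claw,start=None,syaw=None):
    """rows from the present pose to TCP pos, tool-y angle yaw, tool down, n equal rows (rounded, drift-corrected)"""
    s=ctrl.sense(); Rt=R.from_quat(s['tool_rot']).as_matrix() if syaw is None else ry(syaw); p=np.array(s['position'] if start is None else start)
    e=R.from_matrix(Rt.T@ry(yaw)).as_rotvec(); p0=p.copy();R0=Rt.copy();rows=[]
    for i in range(1,n+1):
        t=np.round(Rt.T@(p0+(np.array(pos)-p0)*i/n-p)*1e3,1)
        w=np.round(R.from_matrix(Rt.T@(R0@R.from_rotvec(e*i/n).as_matrix())).as_rotvec(),3)
        p=p+Rt@t/1e3; Rt=Rt@R.from_rotvec(w).as_matrix(); rows.append([claw,t.tolist(),w.tolist()])
    print('[%s]'%','.join(str(r).replace(' ','') for r in rows)); return p,Rt
E
python3 - <<'E'
from h import *
plan([.578,-.359,.17],1.731-np.pi,16,94)
E
```

```text
[[94,[-41.9,-41.5,2.2],[0.0,-0.0,0.162]],[94,[-48.1,-34.2,2.2],[0.0,-0.0,0.162]],[94,[-53.0,-26.1,2.2],[0.0,-0.0,0.162]],[94,[-56.4,-17.1,2.3],[0.0,-0.0,0.163]],[94,[-58.5,-7.8,2.2],[0.0,-0.0,0.162]],[94,[-59.0,1.8,2.2],[0.0,-0.0,0.162]],[94,[-57.9,11.3,2.2],[0.0,-0.0,0.162]],[94,[-55.3,20.5,2.2],[0.0,-0.0,0.162]],[94,[-51.4,29.1,2.2],[0.0,-0.0,0.162]],[94,[-45.9,37.0,2.3],[0.0,-0.0,0.163]],[94,[-39.3,44.0,2.2],[0.0,-0.0,0.162]],[94,[-31.7,49.8,2.2],[0.0,-0.0,0.162]],[94,[-23.3,54.2,2.2],[0.0,-0.0,0.162]],[94,[-14.2,57.3,2.2],[0.0,-0.0,0.162]],[94,[-4.8,58.8,2.2],[-0.0,-0.0,0.162]],[94,[4.7,58.8,2.2],[-0.0,-0.0,0.163]]]
```

>>> drive_tool(
  deltas=[
    [94,[-42,-41.5,2],[0,0,0.162]],
    [94,[-48,-34,2],[0,0,0.162]],
    [94,[-53,-26,2],[0,0,0.162]],
    [94,[-56.5,-17,2],[0,0,0.162]],
    [94,[-58.5,-8,2],[0,0,0.162]],
    [94,[-59,2,2],[0,0,0.162]],
    [94,[-58,11,2],[0,0,0.162]],
    [94,[-55.5,20.5,2],[0,0,0.162]],
    [94,[-51.5,29,2],[0,0,0.162]],
    [94,[-46,37,2],[0,0,0.162]],
    [94,[-39.5,44,2],[0,0,0.162]],
    [94,[-31.5,50,2],[0,0,0.162]],
  ],
)

```text
time_s: 2.95
position: [0.4866, -0.1442, 0.1816]
tool_rot: [0.92, 0.392, 0.0, 0.0]
contact_force: [0.4, -0.0, -0.0]
finger_gap: 1.003
finger_force: 0.0
```

>>> drive_tool(
  deltas=[
    [94,[-23,54,2],[0,0,0.162]],
    [94,[-14,57.5,2],[0,0,0.162]],
    [94,[-5,59,2],[0,0,0.162]],
    [94,[5,59,2],[0,0,0.162]],
    [94,[0,0,0],[0,0,0]],
  ],
)

```text
time_s: 3.58
position: [0.5795, -0.362, 0.1709]
tool_rot: [0.997, 0.079, -0.001, -0.001]
contact_force: [-0.5, 1.3, 0.0]
finger_gap: 0.999
finger_force: 0.0
```

Run:
```python
from h import *
s=ctrl.sense();print(s['time_s'],s['position'],R.from_quat(s['tool_rot']).as_matrix()[:,1],s['contact_force'])
w=cinfo('wrist');snap('wrist','w2.png')
for o in ctrl.outline_of('wrist','pusher'):
    r,c=np.nonzero(o['region']);print(o['p'],o['location'],(c.min(),c.max(),r.min(),r.max()),len(r))
    print(fit({'wrist':o['region'].astype(np.float32)},PUSH,[.578,-.359,1.731]))
im=cv2.imread('pics/w2.png')
for P in place(PUSH,[.578,-.359,1.731]):
    for q in proj('wrist',P): cv2.circle(im,tuple(int(v) for v in q),2,(0,0,255),-1)
cv2.imwrite('pics/w2b.png',im)
```

```text
3.575 [ 0.57948485 -0.36198525  0.17087337] [ 0.15721831 -0.9875626  -0.00158452] [-0.45335396  1.33272295  0.01024663]
0.65 [369.5, 171.2] (np.int64(140), np.int64(216), np.int64(345), np.int64(396)) 2164
(array([ 0.578, -0.359,  1.731]), np.float64(1.0))
0.61 [11.3, 293.5] (np.int64(268), np.int64(345), np.int64(0), np.int64(78)) 1712
(array([ 0.578, -0.359,  1.731]), np.float64(1.0))
0.57 [195.2, 246.4] (np.int64(198), np.int64(302), np.int64(108), np.int64(274)) 5025
(array([ 0.5774144 , -0.35756965,  1.73346505]), np.float64(0.07310283184051514))
```

View pics/w2b.png

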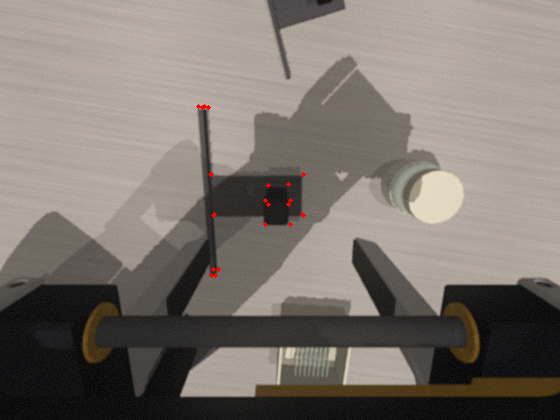

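The projected model (red) sits on the middle pusher: post at (277,205), edge along column ~207. The pot is at (435,195) and the bin at (315,340), both clear of the fingers. Descending and gripping.

>>> drive_tool(
  deltas=[
    [94,[-1.5,-4.5,20],[0,0,-0.004]],
    [94,[0,0,30],[0,0,0]],
    [94,[0,0,30],[0,0,0]],
    [94,[0,0,30],[0,0,0]],
    [94,[0,0,15],[0,0,0]],
    [94,[0,0,10],[0,0,0]],
    [94,[0,0,0],[0,0,0]],
    [94,[0,0,0],[0,0,0]],
  ],
)

```text
time_s: 4.68
position: [0.5779, -0.3551, 0.0395]
tool_rot: [0.997, 0.083, 0.001, 0.0]
contact_force: [0.1, 0.2, 0.3]
finger_gap: 1.0
finger_force: 0.0
```

Run:
```python
from h import *
s=ctrl.sense();print(s['time_s'],s['position'],R.from_quat(s['tool_rot']).as_matrix().round(4).tolist(),s['contact_force'])
```

```text
4.675 [ 0.57788301 -0.35508526  0.03954984] [[0.9861, 0.1662, 0.0012], [0.1662, -0.9861, -0.0008], [0.0011, 0.001, -1.0]] [0.11693223 0.16676508 0.33432267]
```

>>> drive_tool(
  deltas=[
    [94,[0,2,3],[0,0,0.004]],
    [94,[0,0,0],[0,0,0]],
    [40,[0,0,0],[0,0,0]],
    [20,[0,0,0],[0,0,0]],
    [15,[0,0,0],[0,0,0]],
    [15,[0,0,0],[0,0,0]],
    [15,[0,0,0],[0,0,0]],
    [15,[0,0,0],[0,0,0]],
  ],
  newtons=55,
)

```text
time_s: 5.68
position: [0.5778, -0.3568, 0.0354]
tool_rot: [0.997, 0.081, -0.0, -0.0]
contact_force: [0.3, -0.0, -0.4]
finger_gap: 0.395
finger_force: 0.0
```

>>> drive_tool(
  deltas=[
    [15,[0,0,0],[0,0,0]],
    [15,[0,0,0],[0,0,0]],
    [15,[0,0,0],[0,0,0]],
  ],
)

```text
time_s: 6.05
position: [0.5778, -0.3569, 0.0355]
tool_rot: [0.997, 0.081, 0.0, 0.0]
contact_force: [0.6, -0.5, -0.5]
finger_gap: 0.253
finger_force: 55.0
```

Run:
```python
from h import *
print('big edge',ground('side',[[428,207],[375,255]],.01).round(3).tolist(),ground('scene',[[145,150],[245,162]],.01).round(3).tolist(),'post',ground('side',[[363,215]],0).round(3))
s=ctrl.sense();p=np.array(s['position'])
a=R.from_quat(s['tool_rot']).as_matrix();print(p,np.arctan2(-a[1,1],-a[0,1]),a[:,2])
p1,R1=plan(p+[0,0,.065],np.arctan2(a[1,1],a[0,1]),4,15)
plan([.5606,-.076,p[2]+.065],1.70-np.pi,10,15,start=p1,syaw=np.arctan2(a[1,1],a[0,1]))
```

```text
big edge [[0.166, -0.292, 0.01], [0.342, -0.088, 0.01]] [[0.181, -0.298, 0.01], [0.345, -0.085, 0.01]] post [[ 0.334 -0.268  0.   ]]
[ 0.57782017 -0.35689008  0.03545307] 1.7335459128375907 [ 5.77137091e-05 -8.02751818e-05 -9.99999995e-01]
[[15,[0.0,0.0,-16.2],[0.0,-0.0,0.0]],[15,[0.0,0.0,-16.3],[0.0,-0.0,0.0]],[15,[0.0,0.0,-16.2],[0.0,-0.0,0.0]],[15,[0.0,0.0,-16.3],[0.0,-0.0,0.0]]]
[[15,[2.9,-28.0,-0.0],[0.0,0.0,0.003]],[15,[2.7,-28.0,-0.0],[0.0,0.0,0.004]],[15,[2.7,-28.0,-0.0],[0.0,0.0,0.003]],[15,[2.5,-28.0,-0.0],[0.0,0.0,0.003]],[15,[2.5,-28.1,-0.0],[0.0,0.0,0.004]],[15,[2.4,-28.0,-0.0],[0.0,0.0,0.003]],[15,[2.3,-28.1,-0.0],[0.0,0.0,0.003]],[15,[2.2,-28.0,-0.0],[0.0,0.0,0.004]],[15,[2.1,-28.1,-0.0],[0.0,0.0,0.003]],[15,[2.0,-28.0,-0.0],[0.0,0.0,0.004]]]
```

>>> drive_tool(
  deltas=[
    [15,[0,0,-10],[0,0,0]],
    [15,[0,0,-15],[0,0,0]],
    [15,[0,0,-20],[0,0,0]],
    [15,[0,0,-20],[0,0,0]],
    [15,[1,-15,0],[0,0,0.003]],
    [15,[2.5,-25,0],[0,0,0.003]],
    [15,[3,-30,0],[0,0,0.003]],
    [15,[3,-30,0],[0,0,0.004]],
    [15,[3,-30,0],[0,0,0.004]],
    [15,[3,-30,0],[0,0,0.004]],
  ],
)

```text
time_s: 7.3
position: [0.5679, -0.1943, 0.0999]
tool_rot: [0.997, 0.071, -0.0, -0.0]
contact_force: [0.3, -0.1, -1.2]
finger_gap: 0.254
finger_force: 55.0
```

>>> drive_tool(
  deltas=[
    [15,[2.5,-30,0],[0,0,0.004]],
    [15,[2.5,-30,0],[0,0,0.003]],
    [15,[2.5,-30,0],[0,0,0.003]],
    [15,[1.5,-20,0],[0,0,0.003]],
    [15,[0.5,-10,0],[0,0,0]],
    [15,[0,0,0],[0,0,0]],
    [15,[0,0,0],[0,0,0]],
    [15,[0,0,0],[0,0,0]],
  ],
)

```text
time_s: 8.3
position: [0.5617, -0.0769, 0.1004]
tool_rot: [0.998, 0.064, -0.0, 0.0]
contact_force: [-0.5, -0.7, -1.7]
finger_gap: 0.251
finger_force: 55.0
```

```bash
cat >> h.py <<'E'
CR,CP=[.5335,.132],1.70
def state():
    s=ctrl.sense();a=R.from_quat(s['tool_rot']).as_matrix()
    print('t',round(s['time_s'],2),'tcp',s['position'].round(4),'pusher yaw',round(np.arctan2(-a[1,1],-a[0,1]),4),'z',a[:,2].round(4),'F',s['contact_force'].round(2),'M',s['torque'].round(3),'gap',s['finger_gap'].round(3),s['finger_force'])
    return s,a
E
python3 - <<'E'
from h import *
s,a=state()
cinfo('wrist');snap('wrist','w3.png')
im=cv2.imread('pics/w3.png')
for t in('reader','block1_c','pusher'):
    for o in ctrl.outline_of('wrist',t):
        r,c=np.nonzero(o['region']);print(t,round(o['p'],2),np.round(o['location']),(c.min(),c.max(),r.min(),r.max()),len(r))
h=s['position'][2]-.0355
cols=[(0,0,255),(0,200,0),(255,0,0)]
for P in place(PUSH,[*s['position'][:2],np.arctan2(-a[1,1],-a[0,1]),h]):
    for q in proj('wrist',P): cv2.circle(im,tuple(int(v) for v in q),2,cols[0],-1)
for P in place(READ,[.5335,.132,1.70]):
    for q in proj('wrist',P): cv2.circle(im,tuple(int(v) for v in q),2,cols[1],-1)
for x,y in((.5985,.0487),(.5453,.0737),(.4865,.0681)):
    q=proj('wrist',[[x,y,.012]])[0];cv2.circle(im,tuple(int(v) for v in q),2,cols[2],-1)
cv2.imwrite('pics/w3b.png',im)
E
```

```text
Traceback (most recent call last):
  File "h.py", line 69, in state
    print('t',round(s['time_s'],2),'tcp',s['position'].round(4),'pusher yaw',round(np.arctan2(-a[1,1],-a[0,1]),4),'z',a[:,2].round(4),'F',s['contact_force'].round(2),'M',s['torque'].round(3),'gap',s['finger_gap'].round(3),s['finger_force'])
                                                                                                                                                                                                     ^^^^^^^^^^^^^^^^^^^^^
AttributeError: 'float' object has no attribute 'round'
```

```bash
sed -i "s/s\['finger_gap'\].round(3)/round(s['finger_gap'],3)/" h.py
python3 - <<'E'
from h import *
s,a=state()
cinfo('wrist');snap('wrist','w3.png')
im=cv2.imread('pics/w3.png')
for t in('reader','block1_c','pusher'):
    for o in ctrl.outline_of('wrist',t):
        r,c=np.nonzero(o['region']);print(t,round(o['p'],2),np.round(o['location']),(c.min(),c.max(),r.min(),r.max()),len(r))
h=s['position'][2]-.0355
cols=[(0,0,255),(0,200,0),(255,0,0)]
for P in place(PUSH,[*s['position'][:2],np.arctan2(-a[1,1],-a[0,1]),h]):
    for q in proj('wrist',P): cv2.circle(im,tuple(int(v) for v in q),2,cols[0],-1)
for P in place(READ,[.5335,.132,1.70]):
    for q in proj('wrist',P): cv2.circle(im,tuple(int(v) for v in q),2,cols[1],-1)
for x,y in((.5985,.0487),(.5453,.0737),(.4865,.0681)):
    q=proj('wrist',[[x,y,.012]])[0];cv2.circle(im,tuple(int(v) for v in q),2,cols[2],-1)
cv2.imwrite('pics/w3b.png',im)
E
```

```text
t 8.3 tcp [ 0.5617 -0.0769  0.1004] pusher yaw 1.6986 z [-0.e+00 -1.e-04 -1.e+00] F [-0.5  -0.66 -1.68] M [-0.088  0.184 -0.04 ] gap 0.251 54.99845802783966
reader 0.68 [205.  19.] (np.int64(0), np.int64(66), np.int64(57), np.int64(314)) 8582
block1_c 0.76 [158. 141.] (np.int64(132), np.int64(156), np.int64(132), np.int64(179)) 1031
pusher 0.65 [227. 230.] (np.int64(147), np.int64(320), np.int64(92), np.int64(303)) 12643
pusher 0.56 [390. 434.] (np.int64(425), np.int64(444), np.int64(375), np.int64(395)) 173
```

View pics/w3b.png

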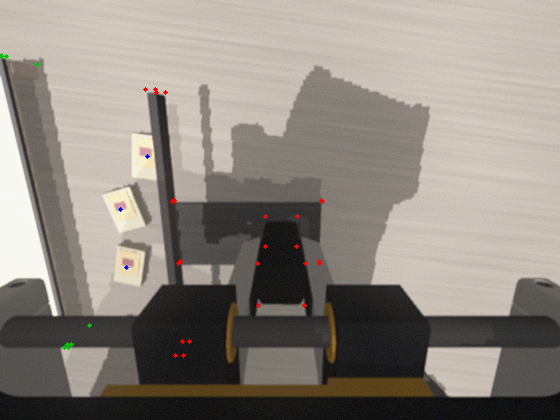

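The view agrees with the estimates. The blocks are at about (142,155), (125,208) and (129,265), and the straightedge runs down from (155,93). The reader front runs from (5,58) to (60,315). I'll check the relative angle numerically.

Run:
```python
from h import *
s,a=state()
h=s['position'][2]-.0355
g=cv2.cvtColor(cv2.imread('pics/w3.png'),cv2.COLOR_BGR2GRAY).astype(float)
def line(pts,z):
    P=ground('wrist',pts,z)[:,:2];m=P.mean(0)
    for _ in range(3):
        vx,vy,x0,y0=cv2.fitLine(P.astype(np.float32),cv2.DIST_HUBER,0,1e-3,1e-4).ravel()
        r=(P-[x0,y0])@[-vy,vx];P=P[abs(r)<2*r.std()+1e-4]
    t=np.arctan2(vy,vx); yaw=(t+np.pi/2)%np.pi
    return yaw,(x0,y0),r.std(),len(P)
# reader: bright->dark transition (canopy/trim)
rows=np.arange(75,260)
def trans(lo,hi,sign,rows):
    out=[]
    for r in rows:
        d=sign*np.diff(cv2.GaussianBlur(g,(3,3),0)[r,int(lo(r)):int(hi(r))]);out.append((lo(r)//1+np.argmax(d)+1,r))
    return out
f=lambda r:5+(r-57)*(62-5)/(347-57)
P1=trans(lambda r:max(0,f(r)-14),lambda r:f(r)+6,-1,rows);P2=trans(lambda r:max(0,f(r)-6),lambda r:f(r)+14,1,rows)
n=np.array([np.cos(1.7),np.sin(1.7)])
for nm,P,z in(('canopy->trim',P1,.034),('trim->bench',P2,.034)):
    y,c,sd,k=line(P,z);print(nm,'yaw',y,'x in reader',(np.array(c)-[.5335,.132])@n,sd,k)
e=lambda r:150+(r-93)*(170-150)/(262-93)
rr=[r for r in range(98,280)]
P=trans(lambda r:e(r)-8,lambda r:e(r)+8,-1,rr)
y,c,sd,k=line(P,.016+h);ph=s['position'][:2];pn=np.array([np.cos(y),np.sin(y)]);print('edge yaw',y,'ahead of tcp',(np.array(c)-ph)@pn,sd,k)
# end of straightedge y
q=ground('wrist',[[156,92]],.016+h)[0,:2]-ph;print('edge end y',q@[-pn[1],pn[0]])
# blocks
hsv=g
for t,b in(('1',(132,157,132,180)),):pass
B=ground('wrist',[[144,155],[125,208],[130,265]],.012)[:,:2]-[.5335,.132];print('blocks in reader',(B@np.c_[n,[-n[1],n[0]]]).round(4).tolist())
```

```text
t 8.5 tcp [ 0.5617 -0.0764  0.1004] pusher yaw 1.6992 z [-1.e-04  0.e+00 -1.e+00] F [ 1.03 -0.42 -1.56] M [-0.085  0.151 -0.017] gap 0.254 54.998613595962524
canopy->trim yaw 1.706496 x in reader 0.004098461336061518 0.0002444443494442927 182
trim->bench yaw 1.7063202 x in reader -0.002436553544059772 0.0002505475917199432 185
edge yaw 1.6987875 ahead of tcp 0.08429832214210026 0.00021818905903796102 180
edge end y -0.09856553307777843
blocks in reader [[-0.0877, -0.055], [-0.0638, -0.0059], [-0.0605, 0.0526]]
```

>>> drive_tool(
  deltas=[
    [15,[0,0,15],[0,0,-0.007]],
    [15,[0,0,20],[0,0,0]],
    [15,[0,0,15],[0,0,0]],
    [15,[0,0,8],[0,0,0]],
    [15,[0,0,3],[0,0,0]],
    [15,[0,0,1.5],[0,0,0]],
    [15,[0,0,0],[0,0,0]],
    [15,[0,0,0],[0,0,0]],
  ],
)

```text
time_s: 9.5
position: [0.5619, -0.0762, 0.0383]
tool_rot: [0.998, 0.068, 0.0, 0.0]
contact_force: [0.1, 0.4, -1.8]
finger_gap: 0.249
finger_force: 55.0
```

Run:
```python
from h import *
state()
```

```text
t 9.5 tcp [ 0.5619 -0.0762  0.0383] pusher yaw 1.7066 z [ 6.e-04 -1.e-04 -1.e+00] F [ 0.11  0.39 -1.83] M [-0.091  0.158 -0.009] gap 0.249 54.9985545873642
```

>>> drive_tool(
  deltas=[
    [15,[0,0,1.2],[0,0,0]],
    [15,[0,-5,0],[0,0,0]],
    [15,[0,-8,0],[0,0,0]],
    [15,[0,-8,0],[0,0,0]],
    [15,[0,-8,0],[0,0,0]],
    [15,[0,-8,0],[0,0,0]],
    [15,[0,-8,0],[0,0,0]],
    [15,[0,-8,0],[0,0,0]],
    [15,[0,-8,0],[0,0,0]],
    [15,[0,-8,0],[0,0,0]],
    [15,[0,-8,0],[0,0,0]],
    [15,[0,-6,0],[0,0,0]],
  ],
)

```text
time_s: 11.0
position: [0.5504, 0.0066, 0.0368]
tool_rot: [0.998, 0.068, 0.0, 0.0]
contact_force: [0.5, -1.0, -1.2]
finger_gap: 0.252
finger_force: 55.0
```

>>> drive_tool(
  deltas=[
    [15,[0,0,0],[0,0,0]],
  ],
)

```text
time_s: 11.12
position: [0.5504, 0.0065, 0.0367]
tool_rot: [0.998, 0.068, -0.0, -0.0]
contact_force: [0.4, -1.1, -1.5]
finger_gap: 0.253
finger_force: 55.0
```

Run:
```python
from h import *
s,a=state()
n=np.array([np.cos(1.706),np.sin(1.706)])
d=s['position'][:2]-[.5335,.132];print('handle in reader',d@n,d@[-n[1],n[0]])
cinfo('wrist');im=snap('wrist','w4.png')
side=snap('side')
a=cv2.imread('pics/w4.png')[60:360,0:300]
b=cv2.resize(side[240:360,190:440,::-1],None,fx=1.6,fy=1.6)
o=np.zeros((300,720,3),np.uint8);o[:,:300]=a;o[:192,310:710]=b
cv2.imwrite('pics/w4b.png',o)
```

```text
t 11.12 tcp [0.5504 0.0065 0.0367] pusher yaw 1.7071 z [-2.e-04  2.e-04 -1.e+00] F [ 0.36 -1.12 -1.51] M [-0.1    0.141 -0.007] gap 0.253 54.99861538410187
handle in reader -0.12659452733345514 0.00018281506238467353
```

View pics/w4b.png

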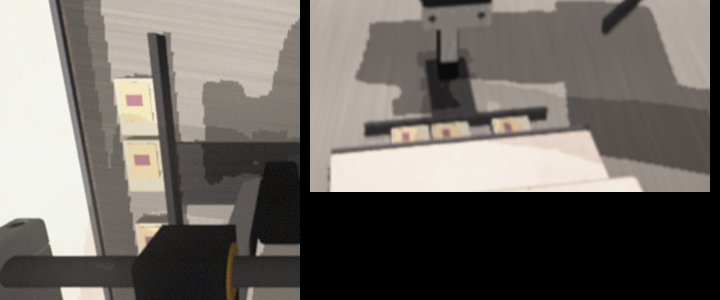

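All three blocks lie square against the straightedge, still in front of the mouth (crop rows 100, 160 and 240). Pushing under the canopy now.

>>> drive_tool(
  deltas=[
    [15,[0,-4,0],[0,0,0]],
    [15,[0,-6,0],[0,0,0]],
    [15,[0,-6,0],[0,0,0]],
    [15,[0,-6,0],[0,0,0]],
    [15,[0,-6,0],[0,0,0]],
    [15,[0,-6,0],[0,0,0]],
    [15,[0,-5,0],[0,0,0]],
    [15,[0,-4,0],[0,0,0]],
    [15,[0,-2,0],[0,0,0]],
    [15,[0,0,0],[0,0,0]],
  ],
)

```text
time_s: 12.48
position: [0.5444, 0.0507, 0.0368]
tool_rot: [0.998, 0.068, 0.0, -0.0]
contact_force: [0.4, 0.0, -1.4]
finger_gap: 0.254
finger_force: 55.0
```

```bash
cat >> h.py <<'E'
def st():
    s,a=state();n=np.array([np.cos(1.706),np.sin(1.706)]);t=np.array([-n[1],n[0]])
    d=s['position'][:2]-[.5335,.132];F=s['contact_force'][:2]
    print('edge x',round(d@n+.085,4),'y',round(d@t,4),'Fx',round(F@n,2),'Fy',round(F@t,2))
E
python3 -c "
from h import *
st()"
```

```text
t 12.47 tcp [0.5444 0.0507 0.0368] pusher yaw 1.7067 z [ 1.e-04  1.e-04 -1.e+00] F [ 0.41  0.04 -1.38] M [-0.069  0.149 -0.011] gap 0.254 54.99855995178223
edge x 0.003 y 0.0001 Fx -0.02 Fy -0.41
```

>>> drive_tool(
  deltas=[
    [15,[0,-2,0],[0,0,0]],
    [15,[0,-2,0],[0,0,0]],
    [15,[0,-2,0],[0,0,0]],
    [15,[0,0,0],[0,0,0]],
  ],
)

```text
time_s: 12.98
position: [0.5435, 0.0568, 0.0367]
tool_rot: [0.998, 0.068, -0.0, -0.0]
contact_force: [-0.2, -0.6, -1.4]
finger_gap: 0.251
finger_force: 55.0
```

>>> drive_tool(
  deltas=[
    [15,[0,-2,0],[0,0,0]],
    [15,[0,-2,0],[0,0,0]],
    [15,[0,0,0],[0,0,0]],
  ],
)

```text
time_s: 13.35
position: [0.543, 0.0608, 0.0367]
tool_rot: [0.998, 0.068, -0.0, -0.0]
contact_force: [0.3, -0.4, -1.5]
finger_gap: 0.253
finger_force: 55.0
```

Edge is at +0.013. No contact yet.

>>> drive_tool(
  deltas=[
    [15,[0,-2,0],[0,0,0]],
    [15,[0,-2,0],[0,0,0]],
    [15,[0,0,0],[0,0,0]],
  ],
)

```text
time_s: 13.72
position: [0.5424, 0.0647, 0.0367]
tool_rot: [0.998, 0.068, -0.0, -0.0]
contact_force: [-0.0, -0.1, -1.8]
finger_gap: 0.252
finger_force: 55.0
```

>>> drive_tool(
  deltas=[
    [15,[0,-2,0],[0,0,0]],
    [15,[0,-2,0],[0,0,0]],
    [15,[0,0,0],[0,0,0]],
  ],
)

```text
time_s: 14.1
position: [0.5419, 0.0687, 0.0367]
tool_rot: [0.998, 0.068, -0.0, -0.0]
contact_force: [-0.5, -0.3, -1.5]
finger_gap: 0.248
finger_force: 55.0
```

>>> drive_tool(
  deltas=[
    [15,[0,-2,0],[0,0,0]],
    [15,[0,-2,0],[0,0,0]],
    [15,[0,0,0],[0,0,0]],
  ],
)

```text
time_s: 14.48
position: [0.5414, 0.0726, 0.0367]
tool_rot: [0.998, 0.068, -0.0, -0.0]
contact_force: [-0.4, 0.1, -1.3]
finger_gap: 0.253
finger_force: 55.0
```

>>> drive_tool(
  deltas=[
    [15,[0,-2,0],[0,0,0]],
    [15,[0,-2,0],[0,0,0]],
    [15,[0,0,0],[0,0,0]],
  ],
)

```text
time_s: 14.85
position: [0.5408, 0.0766, 0.0367]
tool_rot: [0.998, 0.068, -0.0, -0.0]
contact_force: [-0.4, 0.2, -1.2]
finger_gap: 0.253
finger_force: 55.0
```

>>> drive_tool(
  deltas=[
    [15,[0,-2,0],[0,0,0]],
    [15,[0,-2,0],[0,0,0]],
    [15,[0,0,0],[0,0,0]],
  ],
)

```text
time_s: 15.22
position: [0.5403, 0.0806, 0.0367]
tool_rot: [0.998, 0.068, -0.0, -0.0]
contact_force: [0.6, 0.4, -0.5]
finger_gap: 0.25
finger_force: 55.0
```

>>> drive_tool(
  deltas=[
    [15,[0,-2,0],[0,0,0]],
    [15,[0,-2,0],[0,0,0]],
    [15,[0,0,0],[0,0,0]],
  ],
)

```text
time_s: 15.6
position: [0.5397, 0.0846, 0.0367]
tool_rot: [0.998, 0.068, -0.0, -0.0]
contact_force: [0.8, -0.1, -1.4]
finger_gap: 0.252
finger_force: 55.0
```

>>> drive_tool(
  deltas=[
    [15,[0,-2,0],[0,0,0]],
    [15,[0,-2,0],[0,0,0]],
    [15,[0,0,0],[0,0,0]],
  ],
)

```text
time_s: 15.98
position: [0.5392, 0.0885, 0.0367]
tool_rot: [0.998, 0.068, -0.0, -0.0]
contact_force: [-0.4, -0.7, -1.5]
finger_gap: 0.251
finger_force: 55.0
```

>>> drive_tool(
  deltas=[
    [15,[0,-2,0],[0,0,0]],
    [15,[0,-2,0],[0,0,0]],
    [15,[0,0,0],[0,0,0]],
  ],
)

```text
time_s: 16.35
position: [0.5387, 0.0925, 0.0368]
tool_rot: [0.998, 0.068, 0.0, -0.0]
contact_force: [-0.8, -0.4, -1.8]
finger_gap: 0.252
finger_force: 55.0
```

```bash
python3 -c "
from h import *
st()"
```

```text
t 16.35 tcp [0.5387 0.0925 0.0368] pusher yaw 1.7067 z [ 0.e+00  1.e-04 -1.e+00] F [-0.83 -0.42 -1.76] M [-0.094  0.141  0.038] gap 0.252 54.99861538410187
edge x 0.0451 y 0.0002 Fx -0.3 Fy 0.88
```

>>> drive_tool(
  deltas=[
    [15,[0,-1.5,0],[0,0,0]],
    [15,[0,-1.5,0],[0,0,0]],
    [15,[0,0,0],[0,0,0]],
  ],
)

```text
time_s: 16.73
position: [0.5384, 0.0948, 0.0369]
tool_rot: [0.998, 0.068, 0.0, 0.0]
contact_force: [0.3, -5.5, -0.1]
finger_gap: 0.252
finger_force: 55.0
```

>>> drive_tool(
  deltas=[
    [15,[0,-0.4,0],[0,0,0]],
    [15,[0,0,0],[0,0,0]],
    [15,[0,0,0],[0,0,0]],
  ],
)

```text
time_s: 17.1
position: [0.5384, 0.0949, 0.0369]
tool_rot: [0.998, 0.068, 0.0, 0.001]
contact_force: [-0.3, -7.6, -0.0]
finger_gap: 0.255
finger_force: 55.0
```

```bash
python3 -c "
from h import *
st()"
```

```text
t 17.1 tcp [0.5384 0.0949 0.0369] pusher yaw 1.7066 z [ 2.0e-04 -1.2e-03 -1.0e+00] F [-0.3  -7.64 -0.05] M [-1.601  0.094  0.033] gap 0.255 55.000099539756775
edge x 0.0476 y 0.0002 Fx -7.53 Fy 1.33
```

All three are pressing: about 7.5 N total, and Mz is near zero, so the load is even. I'll hold briefly, then ease back slowly so the springs don't throw the blocks.

>>> drive_tool(
  deltas=[
    [15,[0,0,0],[0,0,0]],
    [15,[0,0,0],[0,0,0]],
    [15,[0,0.5,0],[0,0,0]],
    [15,[0,0.5,0],[0,0,0]],
    [15,[0,0.5,0],[0,0,0]],
    [15,[0,0.5,0],[0,0,0]],
    [15,[0,0.5,0],[0,0,0]],
    [15,[0,0.5,0],[0,0,0]],
    [15,[0,0.5,0],[0,0,0]],
    [15,[0,0.5,0],[0,0,0]],
    [15,[0,1,0],[0,0,0]],
    [15,[0,1,0],[0,0,0]],
  ],
)

```text
time_s: 18.6
position: [0.5391, 0.0896, 0.0367]
tool_rot: [0.998, 0.068, 0.0, -0.0]
contact_force: [0.2, -0.6, -2.2]
finger_gap: 0.255
finger_force: 55.0
```

>>> drive_tool(
  deltas=[
    [15,[0,1,0],[0,0,0]],
    [15,[0,2,0],[0,0,0]],
    [15,[0,4,0],[0,0,0]],
    [15,[0,8,0],[0,0,0]],
    [15,[0,12,0],[0,0,0]],
    [15,[0,14,0],[0,0,0]],
    [15,[0,14,0],[0,0,0]],
    [15,[0,14,0],[0,0,0]],
    [15,[0,14,0],[0,0,0]],
    [15,[0,12,0],[0,0,0]],
    [15,[0,6,0],[0,0,0]],
    [15,[0,0,0],[0,0,0]],
  ],
)

```text
time_s: 20.1
position: [0.5528, -0.0107, 0.0367]
tool_rot: [0.998, 0.068, -0.0, -0.0]
contact_force: [0.1, 0.7, -0.9]
finger_gap: 0.252
finger_force: 55.0
```

```bash
python3 -c "
from h import *
st()
snap('side','s5.png')
im=cv2.imread('pics/s5.png')[220:400,180:450];cv2.imwrite('pics/s5b.png',cv2.resize(im,None,fx=2.5,fy=2.5))"
```

```text
t 20.1 tcp [ 0.5528 -0.0107  0.0367] pusher yaw 1.7062 z [-0.  0. -1.] F [ 0.05  0.71 -0.93] M [-0.104  0.143  0.045] gap 0.252 54.998515248298645
edge x -0.0589 y 0.0001 Fx 0.69 Fy -0.15
```

View pics/s5b.png

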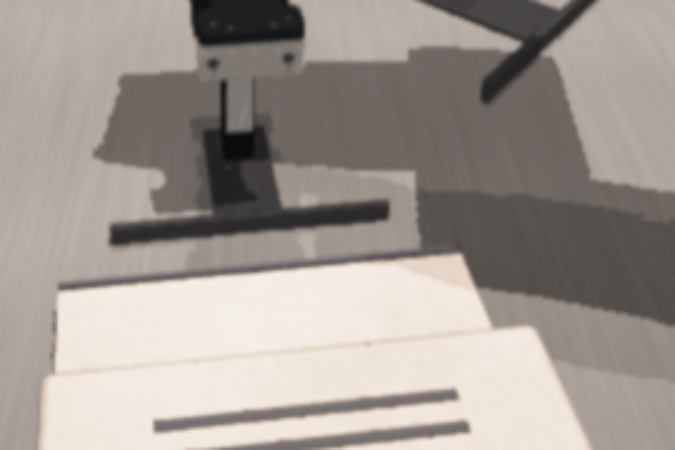

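The side crop shows the pusher clear of the mouth, its edge running from (110,235) to (390,210), and the blocks hidden inside. Now lowering and releasing.

>>> drive_tool(
  deltas=[
    [15,[0,0,0.7],[0,0,0]],
    [15,[0,0,0.5],[0,0,0]],
    [15,[0,0,0.3],[0,0,0]],
    [15,[0,0,0],[0,0,0]],
  ],
)

```text
time_s: 20.65
position: [0.5528, -0.0102, 0.0354]
tool_rot: [0.998, 0.068, 0.0, -0.0]
contact_force: [-1.2, 2.4, 1.7]
finger_gap: 0.249
finger_force: 55.0
```

>>> drive_tool(
  deltas=[
    [28,[0,0,0],[0,0,0]],
    [40,[0,0,0],[0,0,0]],
    [70,[0,0,0],[0,0,0]],
    [90,[0,0,0],[0,0,0]],
    [90,[0,0,0],[0,0,0]],
    [90,[0,0,0],[0,0,0]],
  ],
)

```text
time_s: 21.4
position: [0.5527, -0.0104, 0.0352]
tool_rot: [0.998, 0.068, -0.0, 0.0]
contact_force: [0.7, 0.4, -1.0]
finger_gap: 0.794
finger_force: 0.0
```

>>> drive_tool(
  deltas=[
    [90,[0,0,-5],[0,0,0]],
    [90,[0,0,-15],[0,0,0]],
    [90,[0,0,-30],[0,0,0]],
    [90,[0,0,-40],[0,0,0]],
    [90,[0,0,-40],[0,0,0]],
    [90,[0,0,0],[0,0,0]],
    [90,[0,0,0],[0,0,0]],
  ],
)

```text
time_s: 22.28
position: [0.5524, -0.0104, 0.1651]
tool_rot: [0.998, 0.068, -0.0, -0.0]
contact_force: [-0.6, 0.4, -0.8]
finger_gap: 0.955
finger_force: 0.0
```

Run:
```python
from h import *
st();cinfo('wrist');snap('wrist','w6.png')
for o in ctrl.outline_of('wrist','pusher'):
    if len(np.nonzero(o['region'])[0])>2500: print(o['p'],fit({'wrist':o['region'].astype(np.float32)},PUSH,[.5528,-.0105,1.706]))
for o in ctrl.outline_of('wrist','block1_c'): print('block',o['p'],o['location'])
```

```text
t 22.27 tcp [ 0.5524 -0.0104  0.1651] pusher yaw 1.7066 z [-3.e-04  0.e+00 -1.e+00] F [-0.63  0.37 -0.85] M [-0.014  0.136 -0.034] gap 0.955 0.0
edge x -0.0586 y 0.0004 Fx 0.45 Fy 0.58
0.64 (array([ 0.55218011, -0.01005115,  1.70678675]), np.float64(0.04400777816772461))
0.26 (array([ 0.5528, -0.0105,  1.706 ]), np.float64(1.0))
```

View pics/w6.png

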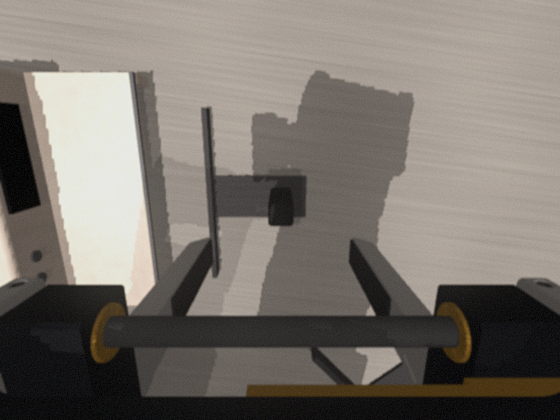

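The pusher stands released (post at (281,206), edge at column 210), clear of the mouth at column ~145. No blocks show outside.

```bash
python3 -c "
from plant import ctrl
print(ctrl.job_done())"
```

```text
the job is handed in; nothing more can be done
None
```

I handed the job in at about 22 s. The three blocks were gathered and pressed against the stop with about 7.5 N in total, evenly spread. The pusher was drawn straight back and left standing about 59 mm clear of the mouth; no camera could see the row under the canopy afterwards.

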